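Swap the vial carrier in the tilted scan cradle

ROBOT

A 6-joint arm with a two-finger parallel gripper is mounted at the origin on the work surface. World frame = base frame: x ahead of the robot, y to its left, z up, the work surface at z = 0. Lengths are in m, angles in rad, forces in N, time in s.
With the tool pointing down it reaches from about 0.4 to 0.925 m from the base axis. Payload 12.5 kg.
Tool frame: the origin (TCP) lies at the very end of the fingers, on their centre line; the grasp point (between the pads) lies 19 mm behind it (manip.pinch_z is the distance from the TCP to the grasp point, in m); z points along the fingers, y is the direction in which the jaws open and shut (so a half turn about z gives the same grasp; the last joint's range is limited). The gripper opens to 95 mm and grips with 3 to 60 N. Pads are 20 mm wide; open, the fingers measure 119 mm over their backs; the gripper's body (75 mm by 180 mm) begins 59 mm behind the grasp point.
Start: joints at [-1.431, 0.491, 1.559, -0, 1.092, -0.106], TCP at [0.152, -0.606, 0.215] pointing down, gripper open.
Joint ranges: [-3.1, 3.1], [-0.84, 2.19], [0.05, 2.79], [-1.13, 4.28], [0.06, 2.93], [-2.69, 2.69]. Speed limits (rad/s): [2.22, 2.22, 2.79, 3.14, 3.14, 3.14].

INTERFACE

Orientations are given as a 3x3 rotation matrix whose columns are the frame's x, y, z axes.
In Python, from bench import manip gives the robot as it stands.
- The arm moves only by the shell command python3 -m jog 'ROWS' [FORCE]. ROWS is JSON, a list of rows, each an object with "grip": the closure in counts, from 0 (fully open) to 255 (shut); "travel": the shift along the tool's x, y, z in mm, a list of three; "yaw": the turn about the tool's z in degrees. A call has 1 to 10 rows; each row shifts and turns the pose as measured when the row begins, along the tool's axes as they then stand; what a row does not reach is not made up. A row lasts 1/10 s, in which the tool goes at most 50 mm and 8.59 degrees, less where a joint would pass 70% of its speed; a pose out of reach is approached as far as the arm can. A call with a gripper value outside its range is refused whole. The fingers move at their own pace and stop on an object; FORCE is the grip in N (left out, the last holds). Time passes only in rows, so rows that do not move let the fingers close. It gives the time, the measured TCP pose, the force and the opening at its end, in the units of the state.
- manip.observe(): the state, without advancing time (a new reading comes with each control period).
- manip.snapshot(name): name is "scene" or "top" or "wrist"; returns the picture (384x512x3 uint8, red, green, blue); there is no depth.
- manip.camera_params(name): a dict with "mtx" (3x3 intrinsics, pixels), "D" ([k1, k2, p1, p2, k3] as OpenCV has them; the pictures are not rectified), "R" (3x3) and "t" (3): a world point X has camera coordinates R X + t. Camera axes: x right, y down, z forward; pixel columns grow to the right and rows downward; lengths in m; the calibration is good to about 2 mm. A picture is of the moment at which its call begins: read the wrist's pose just before it. camera_params takes no time and is no camera call; for the wrist camera it gives the pose at the moment of the call.
- manip.finish_job(): hands the job in, once; it reports no verdict.
The state is a dict: "time_s": time; "qpos": joint angles; "joint_velocities": joint speeds; "joint_torque": joint torques, N m; "tcp_pos": TCP position; "tool_rot": TCP orientation; "ft_force": force on the tool from outside, world axes, zero at the start; "wrist_torque": the same for the moment, N m; "gripper_width": finger opening in m.
Only numpy, scipy, OpenCV 4.12 (cv2) and the standard library are available. Lean on these libraries where they do the work, as an engineer would, in place of code of your own. Each camera call takes 0.05 s, during which the arm holds its last target. There are 200 camera calls.

TASK

Take the finished grey carrier out of the tilted scan cradle and set it down in the empty, green-marked bay of the steel tray. Then lay the blue carrier flat on the tilted plate, its yellow end towards the short fence, and let go of it a few centimetres short of the corner, so that it slides by itself fully home against both fences; do not carry it into the corner. Set the carriers down without dropping them, and leave the red carrier, the carrier already in the tray, the bottles, the jars and the spatula where they are.

Things in the scene. Friction and masses are not known exactly. Their poses are not given: they have to be found in the camera images.
- finished: Carrier block 120 (x) x 50 (y) x 50 mm high, about 0.35 kg; five round caps (16 mm across) stand 12 mm above its top along the middle line. Origin: centre of the underside, z up through the caps; 12 mm of the +x end is yellow. Grey with black caps; starts in the cradle corner, tilted with the plate, its x opposite to the plate x. It goes to the green bay, either way round.
- fresh: Carrier block 120 (x) x 50 (y) x 50 mm high, about 0.35 kg; five round caps (16 mm across) stand 12 mm above its top along the middle line. Origin: centre of the underside, z up through the caps; 12 mm of the +x end is yellow. Blue with white caps; it starts on the round blue mat, beside the red carrier (side faces at least 30 mm apart). The one to load.
- fresh_mark (a point): Centre of the yellow end face of the blue carrier (60 mm along its +x from its centre, 25 mm up).
- plate: White tilted plate of the scan cradle, very slick, so that carriers slide down it freely, 185 (x) x 125 (y) mm inside its two blue fences. Origin: the locating corner, on the top surface between the fences' inner faces, the plate's lowest point, 42 mm above the table. x runs up the slope along the long fence, y up the slope along the short fence, each rising 18 to 20 degrees; z is normal to the plate, 27 degrees off vertical.
- plate_home (a point): Point on the plate's surface under the centre of a carrier that is home: 60 mm along the plate's x, 25 mm along its y.
- short_fence (a point): Middle of the top edge of the short fence, which runs along the plate's y at x = 0 (inner face), 6 mm thick, 10 mm high.
- long_fence (a point): Middle of the top edge of the long fence, which runs along the plate's x at y = 0 (inner face), 6 mm thick, 10 mm high.
- bay: Thin green marking on the floor of the empty bay of the steel tray; origin at the bay's centre, on its floor, 5 mm above the table; x along the bay, y across it, z up. The bay is 150 mm long (x) and 87 mm wide (y); its walls stand 10 mm above the table, 5 mm above the floor. The other bay, 90 mm away across y, on either side, holds a carrier.
- neighbour: Carrier block 120 (x) x 50 (y) x 50 mm high, about 0.35 kg; five round caps (16 mm across) stand 12 mm above its top along the middle line. Origin: centre of the underside, z up through the caps; 12 mm of the +x end is yellow. Grey with black caps, standing in the tray's other bay. Leave it alone.
- hold: Carrier block 120 (x) x 50 (y) x 50 mm high, about 0.35 kg; five round caps (16 mm across) stand 12 mm above its top along the middle line. Origin: centre of the underside, z up through the caps; 12 mm of the +x end is yellow. Red with white caps, on the round mat beside the blue one (mat 250 mm across, 4 mm thick). Leave it alone.
- bottle_a: Amber bottle 56 mm in diameter, 125 mm tall, loose. Origin: centre of its underside. Leave it alone.
- bottle_b: Amber bottle 56 mm in diameter, 125 mm tall, loose. Origin: centre of its underside. Leave it alone.
- jar_a: White jar 60 mm in diameter, 62 mm tall, loose. Origin: centre of its underside. Leave it alone.
- jar_b: White jar 60 mm in diameter, 62 mm tall, loose. Origin: centre of its underside. Leave it alone.
- spatula: Spatula 180 mm long lying on the table, loose. Leave it alone.
Mind the look-alikes: they are no part of the job. What is shaped like the finished but turquoise is not meant.

How it is judged:
By the outcome, as a careful person would: the job done as asked, in the order asked, and still so for the second after the job is handed in, with the robot touching nothing.
It also fails if it takes over 70 s, if anything falls off the work surface, if the arm or the gripper's body presses on something with over 40 N, if the wrist force passes 120 N, or if a joint passes its speed limit or range.

## Working session

There is one attempt and no reset: what is moved stays moved. The work goes in short steps, Python scripts to look and compute and a shell command to move; the robot and the scene stay as the last step left them, time stands still between calls to the robot, and variables do not carry over. Pictures are saved under pics/ and viewed, about 8 in all and at most 12, crops included, and the job is handed in when it is done.

```bash
ls; mkdir -p pics
python3 - <<'E'
from bench import manip
import cv2,numpy as np
print(manip.observe())
a=manip.snapshot("scene");b=manip.snapshot("top")
cv2.imwrite('pics/s0.png',a[:,:,::-1]);cv2.imwrite('pics/t0.png',b[:,:,::-1])
cv2.imwrite('pics/t0b.png',cv2.resize(b[:,:,::-1],(800,600),interpolation=cv2.INTER_CUBIC))
for n in("scene","top","wrist"):print(n,manip.camera_params(n))
E
```

```text
pics
{'time_s': 0.0, 'qpos': array([-1.43056430e+00,  4.91595286e-01,  1.55946245e+00, -9.35133611e-06,
        1.09167458e+00, -1.05623350e-01]), 'joint_velocities': array([ 0.0006322 ,  0.00064849,  0.00032433,  0.00035512, -0.00139355,
       -0.00038338]), 'joint_torque': array([-6.21535200e-04, -6.12642717e+01, -2.58184147e+01,  6.93274965e-02,
        4.82105208e-02, -1.26317859e-04]), 'tcp_pos': array([ 0.15208779, -0.60596229,  0.21403507]), 'tool_rot': array([[ 9.69928452e-01,  2.43390161e-01, -1.67511428e-04],
       [ 2.43390193e-01, -9.69927803e-01,  1.12731957e-03],
       [ 1.11904501e-04, -1.13418997e-03, -9.99999351e-01]]), 'ft_force': array([ 0.57659642,  0.21496338, -0.09303231]), 'wrist_torque': array([-0.00888528,  0.03125778, -0.02732104]), 'gripper_width': 0.09508318943977075}
scene {'mtx': array([[382.41673436,   0.        , 252.96496355],
       [  0.        , 382.41673436, 186.25655258],
       [  0.        ,   0.        ,   1.        ]]), 'D': array([-0.06305468,  0.        ,  0.        ,  0.        ,  0.        ]), 'R': array([[ 0.66050636,  0.75076639,  0.
[... 394 characters left out ...]
     ]), 'R': array([[-0.02641066, -0.99956742,  0.01294005],
       [-0.99575383,  0.02516356, -0.08855005],
       [ 0.08818613, -0.01522377, -0.99598767]]), 't': array([-0.04113743,  0.48716846,  1.45517071])}
wrist {'mtx': array([[286.96036251,   0.        , 251.89699771],
       [  0.        , 286.96036251, 190.13499416],
       [  0.        ,   0.        ,   1.        ]]), 'D': array([-0.03433126,  0.        ,  0.        ,  0.        ,  0.        ]), 'R': array([[ 2.43635661e-01, -9.69866494e-01, -8.05528790e-04],
       [-9.35695642e-01, -2.35270122e-01,  2.62909938e-01],
       [-2.55177056e-01, -6.33005067e-02, -9.64820043e-01]]), 't': array([-0.62400287, -0.02888711,  0.39022593])}
```

View pics/t0b.png

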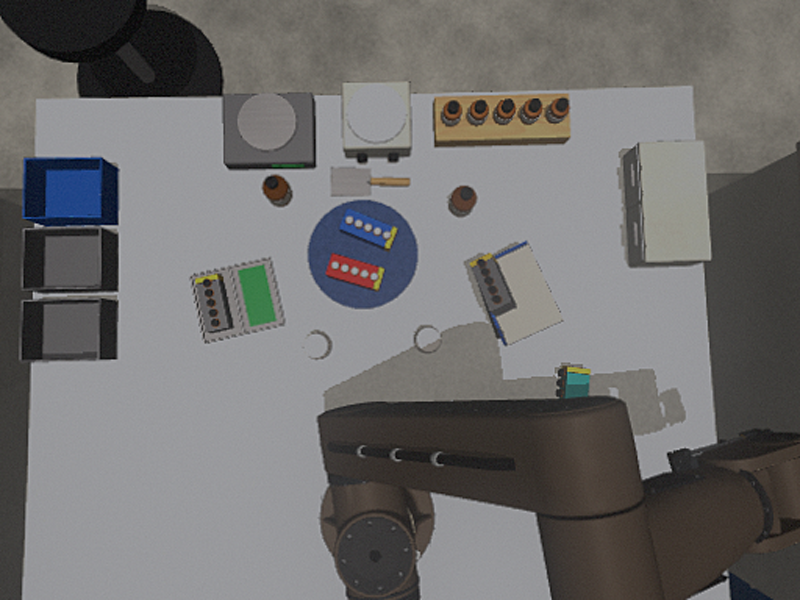

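View pics/s0.png

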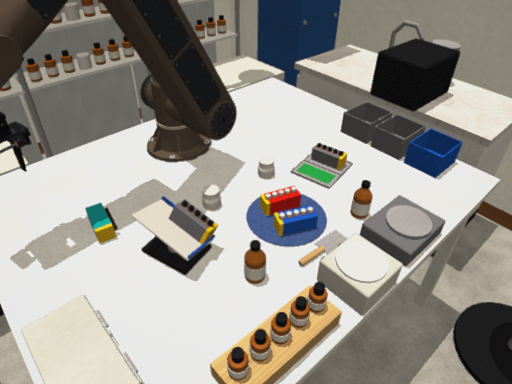

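Top view (zoomed 1.56×): the grey carrier in the cradle is at about (490,283), with its yellow end at the upper left by the short fence. The blue carrier is at (368,228), the red at (355,271), the green bay at (259,294) and the neighbour at (213,303). The turquoise decoy is at (575,382). Next I'll get coarse positions.

```bash
cat > h.py <<'E'
import numpy as np, cv2
from bench import manip
def ray(n,px,P=None):
    P=P or manip.camera_params(n)
    u=cv2.undistortPoints(np.array(px,float).reshape(-1,1,2),P['mtx'],P['D']).reshape(-1,2)
    d=np.c_[u,np.ones(len(u))]@P['R']
    return -P['R'].T@P['t'],d
def onz(n,px,z,P=None):
    c,d=ray(n,px,P); return c+d*((z-c[2])/d[:,2])[:,None]
def tri(rays):
    A=0;b=0
    for c,d in rays:
        d=d/np.linalg.norm(d);M=np.eye(3)-np.outer(d,d);A=A+M;b=b+M@c
    return np.linalg.solve(A,b)
def proj(P,X):
    return cv2.projectPoints(np.array(X,float).reshape(-1,1,3),cv2.Rodrigues(P['R'])[0],P['t'],P['mtx'],P['D'])[0].reshape(-1,2)
def blobs(img,lo,hi,amin=20):
    h=cv2.cvtColor(img,cv2.COLOR_RGB2HSV);m=cv2.inRange(h,np.array(lo),np.array(hi))
    n,l,s,c=cv2.connectedComponentsWithStats(m)
    return [(c[i],s[i,4],cv2.minAreaRect(np.argwhere(l==i)[:,::-1].astype(np.float32))) for i in range(1,n) if s[i,4]>=amin]
E
python3 - <<'E'
from h import *
im=cv2.imread('pics/t0.png')[:,:,::-1]
for nm,lo,hi in(('green',(45,100,50),(75,255,255)),('yellow',(22,120,100),(34,255,255)),('blue',(100,180,130),(120,255,255)),('red',(0,170,100),(6,255,255))):
    for c,a,r in blobs(im,lo,hi,12): print(nm,c.round(1),a,np.round(r[1],1),round(r[2],1),onz('top',c,.005 if nm=='green' else .05)[0].round(3))
f=1/1.5625
for nm,p,z in(('corner',(467,260),.05),('far x',(503,342),.09),('far xy',(562,320),.12),('far y',(527,243),.09),('cap0',(486,258),.1),('capn',(503,305),.13),('jarR',(427,338),.06),('spat',(350,181),0),('bottB',(463,190),.12)):
    print(nm,onz('top',(p[0]*f,p[1]*f),z)[0].round(3))
s=manip.observe();P=manip.camera_params('wrist');c=-P['R'].T@P['t']
print('cam in tool',(s['tool_rot'].T@(c-s['tcp_pos'])).round(4), (s['tool_rot'].T@P['R'].T).round(3))
E
```

```text
green [183.8 105.5] 41 [20.  1.] 0.0 [0.782 0.185 0.005]
green [164.1 188.7] 601 [36.3 16.6] 77.9 [0.487 0.257 0.005]
yellow [249.9 151.8] 45 [ 3.2 13.9] 22.6 [ 0.602 -0.045  0.05 ]
yellow [307.6 165.6] 36 [ 3.1 14.3] 63.4 [ 0.55  -0.242  0.05 ]
yellow [242.2 177.6] 44 [ 3.2 13.9] 15.3 [ 0.514 -0.017  0.05 ]
yellow [131.8 177.7] 41 [ 3.  14.3] 77.5 [0.523 0.357 0.05 ]
yellow [370.  236.6] 45 [14.3  3. ] 8.7 [ 0.303 -0.442  0.05 ]
blue [ 46.4 123.7] 991 [29. 34.] 90.0 [0.714 0.641 0.05 ]
red [222.1 168.8] 103 [31. 13.] 0.0 [0.546 0.051 0.05 ]
corner [ 0.548 -0.212  0.05 ]
far x [ 0.366 -0.276  0.09 ]
far xy [ 0.408 -0.395  0.12 ]
far y [ 0.576 -0.336  0.09 ]
cap0 [ 0.544 -0.246  0.1  ]
capn [ 0.442 -0.273  0.13 ]
jarR [ 0.379 -0.118  0.06 ]
spat [0.743 0.043 0.   ]
bottB [ 0.687 -0.2    0.12 ]
cam in tool [ 0.0749 -0.0007 -0.1695] [[ 0.    -0.965 -0.263]
 [ 1.     0.     0.   ]
 [-0.    -0.263  0.965]]
```

```bash
python3 -m jog '[{"grip":0,"travel":[10,-5,-45],"yaw":0},{"grip":0,"travel":[32,-20,-30],"yaw":0},{"grip":0,"travel":[40,-26,-8],"yaw":-1},{"grip":0,"travel":[40,-26,0],"yaw":-1},{"grip":0,"travel":[40,-26,0],"yaw":-1},{"grip":0,"travel":[40,-26,0],"yaw":-1},{"grip":0,"travel":[40,-26,0],"yaw":-1},{"grip":0,"travel":[40,-26,0],"yaw":0},{"grip":0,"travel":[40,-26,0],"yaw":0},{"grip":0,"travel":[40,-26,0],"yaw":0}]' 20
```

```text
time_s: 1.1
tcp_pos: [0.4364, -0.2695, 0.2983]
tool_rot: [[0.947, 0.322, -0.001], [0.322, -0.947, 0.006], [0.001, -0.006, -1.0]]
ft_force: [1.0, -0.9, 0.4]
gripper_width: 0.095
```

```bash
python3 -m jog '[{"grip":0,"travel":[30,0,0],"yaw":0},{"grip":0,"travel":[0,0,0],"yaw":0},{"grip":0,"travel":[0,0,0],"yaw":0}]'
python3 - <<'E'
from h import *
import pickle
P=manip.camera_params('wrist');a=manip.snapshot('wrist');t=manip.snapshot('top')
pickle.dump((P,a,t),open('w1.pkl','wb'))
cv2.imwrite('pics/w1.png',cv2.resize(a[:,:,::-1],(800,600),interpolation=cv2.INTER_CUBIC))
E
```

```text
time_s: 1.4
tcp_pos: [0.468, -0.254, 0.298]
tool_rot: [[0.945, 0.328, -0.002], [0.328, -0.945, 0.007], [0.001, -0.008, -1.0]]
ft_force: [-0.3, 0.6, -1.4]
gripper_width: 0.0951
```

View pics/w1.png

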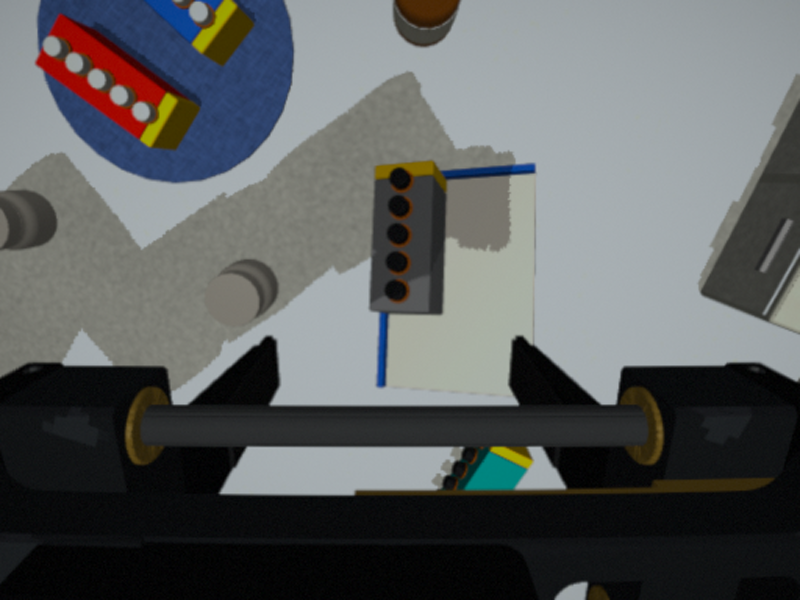

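Wrist view (800×600): the finished carrier's caps run from (400,179) to (396,290). The blue fences are at (382,350) and (490,170). There are three look-alikes: grey in the cradle at (408,238), the grey one in the tray, and turquoise at (490,470). The one in the cradle against both fences is the one meant.

Run:
```python
from h import *
import pickle
P,a,t=pickle.load(open('w1.pkl','rb'))
g=a.max(2).astype(int)
m=np.zeros(g.shape,np.uint8);m[105:200,240:270]=(g[105:200,240:270]<35)
n,l,s,c=cv2.connectedComponentsWithStats(m)
px=np.array([c[i] for i in range(1,n) if s[i,4]>20]);print(px.round(1),s[1:,4])
px=px[np.argsort(px[:,1])]
sn=np.sin(np.radians(18.7))
zm=.042+.085*sn+.062*np.cos(np.radians(27))
pitch=.022
for k in range(3):
    X=np.array([onz('w',px[i],zm+(i-2)*pitch*sn,P)[0] for i in range(5)])
    h=np.linalg.norm(X[4,:2]-X[0,:2])/4; pitch=h/np.cos(np.radians(18.7))
d=X[4]-X[0];yaw=np.degrees(np.arctan2(d[1],d[0]));print(X.round(4),pitch,'plate x yaw',yaw)
# plate axes
ax=np.array([np.cos(np.radians(18.7))*np.cos(np.radians(yaw)),np.cos(np.radians(18.7))*np.sin(np.radians(yaw)),sn])
z=None
# y: unit, yz=sn, perp to ax, left of ax
hx=ax/np.cos(np.radians(18.7));hx=np.array([hx[0],hx[1],0]);hl=np.array([-hx[1],hx[0],0])
b=-sn*sn/np.cos(np.radians(18.7));ay=b*hx+np.sqrt(1-sn*sn-b*b)*hl+np.array([0,0,sn])
az=np.cross(ax,ay);R=np.c_[ax,ay,az];print(R.round(3),'tilt',np.degrees(np.arccos(az[2])))
o=X[2]-R@[.06,.025,.062];print('origin',o.round(4))
np.savez('plate.npz',R=R,o=o)
chk=np.array([[0,.125,0],[0,.125,.010],[.185,0,.01],[.185,.125,0],[0,0,.05],[.12,.05,.05],[.12,0,.05]])
print('wrist800',(proj(P,o+chk@R.T)*1.5625).round(0).tolist())
Pt=manip.camera_params('top');print('top800',(proj(Pt,o+chk@R.T)*1.5625).round(0).tolist())
c0=o+R@[.06,.025,.0];print('home pt',c0.round(4), 'carrier ctr', (o+R@[.06,.025,.025]).round(4))
```

```text
[[255.4 114. ]
 [254.7 131.2]
 [254.  149. ]
 [253.1 167. ]
 [252.6 185.2]] [127 133 135 133 132]
[[ 0.5376 -0.2323  0.1107]
 [ 0.5185 -0.2381  0.1176]
 [ 0.4989 -0.244   0.1245]
 [ 0.4792 -0.2498  0.1314]
 [ 0.4596 -0.256   0.1383]] 0.021515780589772167 plate x yaw -163.11317408136168
[[-0.906  0.377  0.19 ]
 [-0.275 -0.869  0.412]
 [ 0.321  0.321  0.891]] tilt 26.96301422908435
origin [ 0.532  -0.2313  0.042 ]
wrist800 [[538.0, 174.0], [537.0, 169.0], [384.0, 387.0], [533.0, 399.0], [376.0, 164.0], [430.0, 313.0], [369.0, 311.0]]
top800 [[528.0, 242.0], [527.0, 240.0], [506.0, 342.0], [563.0, 318.0], [469.0, 261.0], [511.0, 300.0], [489.0, 310.0]]
home pt [ 0.4871 -0.2695  0.0692] carrier ctr [ 0.4918 -0.2592  0.0915]
```

```bash
python3 -m jog '[{"grip":30,"travel":[21,18,0],"yaw":-4.3},{"grip":30,"travel":[0,0,40],"yaw":0},{"grip":30,"travel":[0,0,40],"yaw":0},{"grip":30,"travel":[0,0,30],"yaw":0},{"grip":30,"travel":[0,0,0],"yaw":0},{"grip":30,"travel":[0,0,0],"yaw":0}]' 20
```

```text
time_s: 2.1
tcp_pos: [0.4901, -0.2706, 0.187]
tool_rot: [[0.92, 0.391, 0.001], [0.391, -0.92, 0.005], [0.003, -0.004, -1.0]]
ft_force: [0.1, 0.1, 0.1]
gripper_width: 0.0837
```

```bash
python3 -m jog '[{"grip":30,"travel":[6,-5,20],"yaw":0},{"grip":30,"travel":[0,0,30],"yaw":0},{"grip":30,"travel":[0,0,20],"yaw":0},{"grip":30,"travel":[0,0,0],"yaw":0},{"grip":30,"travel":[0,0,0],"yaw":0}]'
```

```text
time_s: 2.6
tcp_pos: [0.4962, -0.2679, 0.1249]
tool_rot: [[0.922, 0.388, 0.012], [0.388, -0.922, -0.003], [0.01, 0.008, -1.0]]
ft_force: [0.7, -0.2, 0.7]
gripper_width: 0.0841
```

```bash
python3 -m jog '[{"grip":30,"travel":[-1,-5,12],"yaw":0},{"grip":30,"travel":[0,0,12],"yaw":0},{"grip":30,"travel":[0,0,6],"yaw":0},{"grip":30,"travel":[0,0,0],"yaw":0},{"grip":30,"travel":[0,0,0],"yaw":0}]'
```

```text
time_s: 3.1
tcp_pos: [0.4962, -0.2664, 0.1001]
tool_rot: [[0.922, 0.387, 0.02], [0.387, -0.922, -0.009], [0.015, 0.016, -1.0]]
ft_force: [0.8, 0.2, -0.4]
gripper_width: 0.084
```

```bash
python3 -m jog '[{"grip":30,"travel":[-1,-4,7],"yaw":0},{"grip":30,"travel":[0,0,0],"yaw":0}]'
python3 - <<'E'
from h import *
cv2.imwrite('pics/w2.png',manip.snapshot('wrist')[:,:,::-1])
E
```

```text
time_s: 3.3
tcp_pos: [0.494, -0.2632, 0.0932]
tool_rot: [[0.922, 0.387, 0.021], [0.387, -0.922, -0.009], [0.016, 0.017, -1.0]]
ft_force: [-0.5, -0.2, -0.6]
gripper_width: 0.084
```

View pics/w2.png

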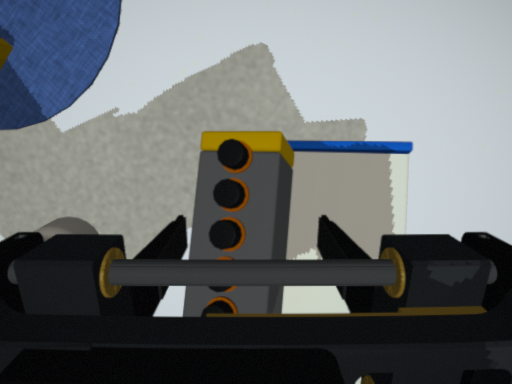

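The fingers straddle the grey carrier (tips at about (183,220) and (322,220)), clear on both sides. Closing now.

```bash
python3 -m jog '[{"grip":60,"travel":[0,0,0],"yaw":0},{"grip":80,"travel":[0,0,0],"yaw":0},{"grip":100,"travel":[0,0,0],"yaw":0},{"grip":130,"travel":[0,0,0],"yaw":0},{"grip":180,"travel":[0,0,0],"yaw":0},{"grip":180,"travel":[0,0,0],"yaw":0},{"grip":180,"travel":[0,0,0],"yaw":0}]' 25
```

```text
time_s: 4.05
tcp_pos: [0.4938, -0.2625, 0.094]
tool_rot: [[0.922, 0.387, 0.02], [0.387, -0.922, -0.008], [0.015, 0.015, -1.0]]
ft_force: [-1.3, 1.6, 1.7]
gripper_width: 0.0567
```

```bash
python3 -m jog '[{"grip":200,"travel":[0,0,0],"yaw":0},{"grip":200,"travel":[0,0,-3],"yaw":0},{"grip":200,"travel":[0,0,-4],"yaw":0},{"grip":200,"travel":[0,0,-5],"yaw":0},{"grip":200,"travel":[0,0,0],"yaw":0}]' 40
python3 - <<'E'
from h import *
s=manip.snapshot('scene')[150:310,80:290]
w=manip.snapshot('wrist')[110:330,130:400]
o=np.zeros((480,800,3),np.uint8);s=cv2.resize(s,(420,320),interpolation=cv2.INTER_CUBIC);w=cv2.resize(w,(380,310))
o[:320,:420]=s;o[:310,420:]=w
cv2.imwrite('pics/m3.png',o[:320,:,::-1])
E
```

```text
time_s: 4.55
tcp_pos: [0.4937, -0.263, 0.1064]
tool_rot: [[0.922, 0.387, 0.02], [0.387, -0.922, -0.009], [0.015, 0.016, -1.0]]
ft_force: [-0.2, 1.1, -3.4]
gripper_width: 0.0563
```

View pics/m3.png

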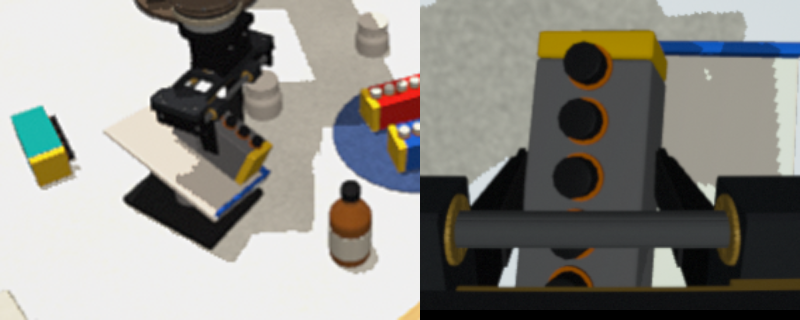

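The wrist force reads −3.4 N, so the carrier is lifted, still tilted, in an edge-to-edge grip (56 mm). It should level out when pressed onto the bay floor. Now I'll lift it clear and measure the bay.

```bash
python3 -m jog '[{"grip":200,"travel":[0,0,-20],"yaw":0},{"grip":200,"travel":[0,0,-40],"yaw":0},{"grip":200,"travel":[0,0,-45],"yaw":0},{"grip":200,"travel":[0,0,-40],"yaw":0},{"grip":200,"travel":[0,0,0],"yaw":0}]' 40
python3 - <<'E'
from h import *
im=cv2.imread('pics/t0.png')[:,:,::-1]
c,a,r=max(blobs(im,(45,100,50),(75,255,255),100),key=lambda b:b[1])
X=onz('top',cv2.boxPoints(r),.005);print(X.round(4));C=X.mean(0);print('ctr',C)
e=[X[1]-X[0],X[2]-X[1]];print([np.linalg.norm(v).round(4) for v in e]);v=max(e,key=np.linalg.norm);hd=np.degrees(np.arctan2(v[1],v[0]));print('bay heading',hd)
s=manip.observe();R=s['tool_rot'];d=C-s['tcp_pos'];print('tool heading',np.degrees(np.arctan2(R[1,0],R[0,0])),'qpos',s['qpos'].round(2),s['ft_force'])
# wrist now: where are end caps of held carrier
E
```

```text
time_s: 5.15
tcp_pos: [0.4899, -0.2613, 0.2541]
tool_rot: [[0.922, 0.387, 0.016], [0.387, -0.922, -0.006], [0.012, 0.011, -1.0]]
ft_force: [0.3, -0.8, -2.9]
gripper_width: 0.0566
[[0.544  0.2982 0.005 ]
 [0.5549 0.2418 0.005 ]
 [0.4295 0.2165 0.005 ]
 [0.4189 0.2726 0.005 ]]
ctr [0.48679217 0.25726735 0.005     ]
[np.float64(0.0574), np.float64(0.1279)]
bay heading -168.6145074325372
tool heading 22.75120694441168 qpos [-0.61  0.35  1.69  0.01  1.09  0.56] [ 0.3274461  -0.79966128 -2.94763244]
```

```bash
python3 -m jog '[{"grip":200,"travel":[4,-20,0],"yaw":5.7},{"grip":200,"travel":[7,-35,0],"yaw":5.7},{"grip":200,"travel":[9,-46,0],"yaw":0},{"grip":200,"travel":[9,-46,0],"yaw":0},{"grip":200,"travel":[9,-46,0],"yaw":0},{"grip":200,"travel":[9,-46,0],"yaw":0},{"grip":200,"travel":[9,-46,0],"yaw":0},{"grip":200,"travel":[9,-46,0],"yaw":0},{"grip":200,"travel":[9,-46,0],"yaw":0},{"grip":200,"travel":[9,-46,0],"yaw":0}]' 40
python3 -m jog '[{"grip":200,"travel":[9,-40,0],"yaw":0},{"grip":200,"travel":[3,-20,0],"yaw":0},{"grip":200,"travel":[0,0,0],"yaw":0},{"grip":200,"travel":[0,0,0],"yaw":0}]' 40
```

```text
time_s: 6.15
tcp_pos: [0.4805, 0.1798, 0.2428]
tool_rot: [[0.984, 0.179, 0.008], [0.179, -0.984, -0.006], [0.007, 0.008, -1.0]]
ft_force: [0.8, -0.6, -2.9]
gripper_width: 0.056
time_s: 6.55
tcp_pos: [0.4788, 0.2486, 0.2376]
tool_rot: [[0.983, 0.186, 0.003], [0.186, -0.983, -0.008], [0.002, 0.008, -1.0]]
ft_force: [0.1, 0.1, -3.4]
gripper_width: 0.0562
```

```bash
python3 -m jog '[{"grip":200,"travel":[10,-7,30],"yaw":-0.7},{"grip":200,"travel":[0,0,45],"yaw":0},{"grip":200,"travel":[0,0,45],"yaw":0},{"grip":200,"travel":[0,0,30],"yaw":0},{"grip":200,"travel":[0,0,0],"yaw":0},{"grip":200,"travel":[0,0,0],"yaw":0}]' 40
python3 - <<'E'
from h import *
cv2.imwrite('pics/w4.png',manip.snapshot('wrist')[:,:,::-1])
E
```

```text
time_s: 7.15
tcp_pos: [0.4896, 0.2505, 0.0832]
tool_rot: [[0.981, 0.193, 0.005], [0.193, -0.981, -0.008], [0.003, 0.009, -1.0]]
ft_force: [0.3, 0.0, -3.1]
gripper_width: 0.0562
```

View pics/w4.png

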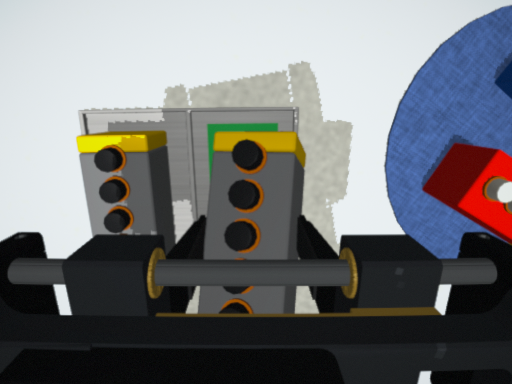

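Wrist view: the held carrier (centre about (250,230)) hangs over the green bay, with the neighbour at (120,190) clear of the finger. Now I'll correct sideways and lower until contact.

```bash
python3 -m jog '[{"grip":200,"travel":[-1,-8,10],"yaw":0},{"grip":200,"travel":[0,0,8],"yaw":0},{"grip":200,"travel":[0,0,0],"yaw":0},{"grip":200,"travel":[0,0,5],"yaw":0},{"grip":200,"travel":[0,0,4],"yaw":0}]' 40
```

```text
time_s: 7.7
tcp_pos: [0.4894, 0.2593, 0.0594]
tool_rot: [[0.981, 0.193, 0.013], [0.193, -0.981, -0.004], [0.012, 0.007, -1.0]]
ft_force: [-0.2, 0.1, -3.2]
gripper_width: 0.0563
```

```bash
python3 -m jog '[{"grip":200,"travel":[0,0,4],"yaw":0},{"grip":200,"travel":[0,0,4],"yaw":0}]' 20
```

```text
time_s: 7.9
tcp_pos: [0.4891, 0.2592, 0.0511]
tool_rot: [[0.981, 0.193, 0.013], [0.193, -0.981, -0.005], [0.011, 0.007, -1.0]]
ft_force: [-3.6, -2.4, 2.7]
gripper_width: 0.0557
```

Contact. I'll press on gently so the carrier levels itself.

```bash
python3 -m jog '[{"grip":200,"travel":[0,0,3],"yaw":0},{"grip":200,"travel":[0,0,3],"yaw":0},{"grip":200,"travel":[0,0,3],"yaw":0}]' 12; python3 -m jog '[{"grip":200,"travel":[0,0,3],"yaw":0},{"grip":200,"travel":[0,0,3],"yaw":0}]' 12
python3 - <<'E'
from h import *
cv2.imwrite('pics/w5.png',manip.snapshot('wrist')[:,:,::-1])
E
```

```text
time_s: 8.2
tcp_pos: [0.489, 0.2589, 0.0412]
tool_rot: [[0.981, 0.193, 0.012], [0.193, -0.981, -0.005], [0.011, 0.007, -1.0]]
ft_force: [-1.1, -0.6, -1.8]
gripper_width: 0.0529
time_s: 8.4
tcp_pos: [0.4893, 0.2588, 0.0346]
tool_rot: [[0.981, 0.193, 0.012], [0.193, -0.981, -0.005], [0.011, 0.007, -1.0]]
ft_force: [-1.6, -1.6, -1.4]
gripper_width: 0.0511
```

View pics/w5.png

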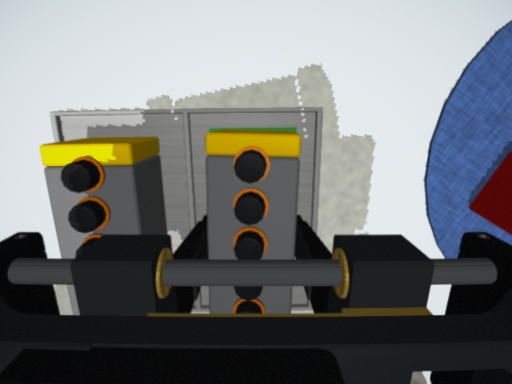

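The carrier sits straight in the bay, with the grip width down to 51 mm. I'll press 3 mm more, then open gradually.

```bash
python3 -m jog '[{"grip":200,"travel":[0,0,2],"yaw":0},{"grip":200,"travel":[0,0,2],"yaw":0},{"grip":200,"travel":[0,0,0],"yaw":0}]' 6; python3 -m jog '[{"grip":115,"travel":[0,0,0],"yaw":0},{"grip":112,"travel":[0,0,0],"yaw":0},{"grip":108,"travel":[0,0,0],"yaw":0},{"grip":104,"travel":[0,0,0],"yaw":0},{"grip":95,"travel":[0,0,0],"yaw":0},{"grip":85,"travel":[0,0,0],"yaw":0}]'
```

```text
time_s: 8.75
tcp_pos: [0.4902, 0.2585, 0.0304]
tool_rot: [[0.981, 0.192, 0.014], [0.192, -0.981, -0.005], [0.013, 0.008, -1.0]]
ft_force: [0.1, 0.2, -3.4]
gripper_width: 0.0503
time_s: 9.35
tcp_pos: [0.4906, 0.2594, 0.0307]
tool_rot: [[0.981, 0.193, 0.015], [0.193, -0.981, -0.004], [0.014, 0.007, -1.0]]
ft_force: [0.6, -0.1, -0.5]
gripper_width: 0.0618
```

```bash
python3 -m jog '[{"grip":85,"travel":[0,0,-20],"yaw":0},{"grip":70,"travel":[0,0,-40],"yaw":0},{"grip":70,"travel":[0,0,-50],"yaw":0},{"grip":70,"travel":[0,0,-50],"yaw":0},{"grip":70,"travel":[0,40,0],"yaw":0},{"grip":70,"travel":[0,45,0],"yaw":0},{"grip":70,"travel":[0,45,0],"yaw":0},{"grip":70,"travel":[0,45,0],"yaw":0},{"grip":70,"travel":[0,30,0],"yaw":0},{"grip":70,"travel":[0,0,0],"yaw":0}]' 20
python3 - <<'E'
from h import *
import pickle
P=manip.camera_params('wrist');a=manip.snapshot('wrist');t=manip.snapshot('top')
pickle.dump((P,a,t),open('w6.pkl','wb'))
o=np.zeros((384,800,3),np.uint8);o[:,:512]=a;o[:,512:]=cv2.resize(t[130:230,110:260],(288,192))[0:192].repeat(2,0)
cv2.imwrite('pics/w6.png',o[:,:,::-1])
E
```

```text
time_s: 10.35
tcp_pos: [0.529, 0.0529, 0.2]
tool_rot: [[0.98, 0.197, 0.019], [0.197, -0.98, -0.005], [0.018, 0.008, -1.0]]
ft_force: [0.4, 0.5, -0.0]
gripper_width: 0.0692
```

View pics/w6.png

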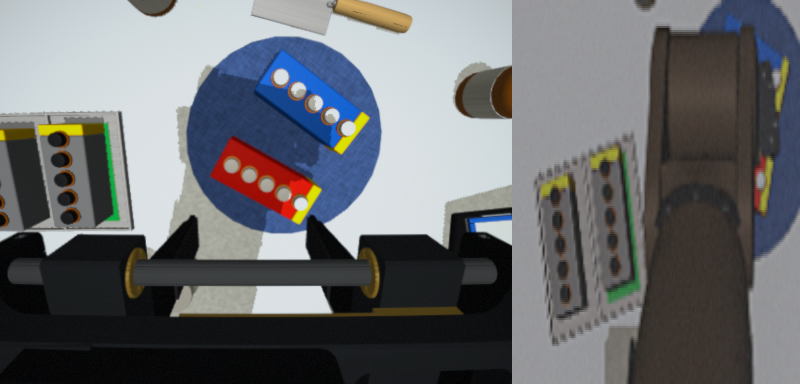

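The finished carrier lies flat in the bay. The blue carrier's caps run from (281,77) to (348,128), with its yellow end lower right at (352,132). The red carrier, at (268,180), is not the one. Next I'll measure blue, and check finished from its caps.

Run:
```python
from h import *
import pickle
P,a,t=pickle.load(open('w6.pkl','rb'))
h=cv2.cvtColor(a,cv2.COLOR_RGB2HSV)
m=((h[:,:,1]<60)&(h[:,:,2]>110)).astype(np.uint8)
n,l,s,c=cv2.connectedComponentsWithStats(m)
def line(px,z,nm):
    px=np.array(px);X=onz('w',px,z,P);d=X[-1]-X[0]
    print(nm,px.round(1).tolist(),X.mean(0).round(4),'pitch',np.linalg.norm(d)/4,'heading',np.degrees(np.arctan2(d[1],d[0])).round(1))
    return X
caps=[(c[i],s[i,4]) for i in range(1,n) if 60<s[i,4]<600 and 200<c[i][0]<370 and 50<c[i][1]<220];print([(x.round(1).tolist(),int(q)) for x,q in caps])
bl=sorted([x for x,q in caps if x[1]<x[0]*.77-130+20 and x[1]<140],key=lambda p:p[0])
if len(bl)==5: line(bl,.066,'blue')
g=a.max(2);m=np.zeros(g.shape,np.uint8);m[125:225,45:80]=g[125:225,45:80]<35
n,l,s,c=cv2.connectedComponentsWithStats(m)
fp=sorted([c[i] for i in range(1,n) if s[i,4]>40],key=lambda p:-p[1]);line(fp,.067,'finished')
print('bay .4868 .2573 hd 11.4; tool heading',11.4)
```

```text
[([280.6, 76.9], 219), ([297.8, 89.5], 192), ([314.9, 102.8], 182), ([331.4, 115.2], 175), ([347.5, 127.9], 173), ([231.2, 165.2], 147), ([248.9, 174.9], 146), ([266.2, 184.3], 148), ([283.4, 193.7], 143), ([300.2, 203.2], 144)]
blue [[280.6, 76.9], [297.8, 89.5], [314.9, 102.8], [331.4, 115.2], [347.5, 127.9]] [0.6268 0.0063 0.066 ] pitch 0.02175843743970348 heading -113.7
finished [[68.9, 216.5], [66.1, 198.1], [63.0, 179.0], [60.0, 159.5], [57.0, 139.2]] [0.496  0.2561 0.067 ] pitch 0.0215582723846187 heading 11.0
bay .4868 .2573 hd 11.4; tool heading 11.4
```

```bash
python3 -m jog '[{"grip":70,"travel":[0,0,0],"yaw":-7.8},{"grip":70,"travel":[0,0,0],"yaw":-7.8},{"grip":70,"travel":[0,0,0],"yaw":-7.8},{"grip":70,"travel":[0,0,0],"yaw":-7.8},{"grip":70,"travel":[0,0,0],"yaw":-7.8},{"grip":70,"travel":[0,0,0],"yaw":-7.8},{"grip":70,"travel":[0,0,0],"yaw":-7.8},{"grip":70,"travel":[0,0,0],"yaw":0},{"grip":70,"travel":[0,0,0],"yaw":0}]' 20
cat > to.py <<'E'
import sys; from h import *
T=np.array([float(v) for v in sys.argv[1:4]]);hd=float(sys.argv[4])
s=manip.observe();R=s['tool_rot'];h=np.degrees(np.arctan2(R[1,0],R[0,0]))
d=(R.T@(T-s['tcp_pos'])*1000).round(1);y=-((hd-h+180)%360-180)
print('tcp',s['tcp_pos'].round(4),'travel',d.tolist(),'yaw',round(y,1),'tilt',np.degrees(R[:2,2]).round(1),'q',s['qpos'].round(2),'F',s['ft_force'].round(1),'w',s['gripper_width'],'t',s['time_s'])
E
python3 to.py .6268 .0063 .2 66.3
```

```text
time_s: 11.35
tcp_pos: [0.5255, 0.0669, 0.1994]
tool_rot: [[0.363, 0.931, 0.016], [0.932, -0.363, -0.002], [0.004, 0.016, -1.0]]
ft_force: [0.2, 0.3, -0.6]
gripper_width: 0.0687
tcp [0.5255 0.0669 0.1994] travel [-19.6, 116.3, 1.2] yaw 2.4 tilt [ 0.9 -0.1] q [ 0.    0.37  1.82 -0.    0.94  0.38] F [ 0.2  0.3 -0.6] w 0.06866409853087566 t 11.35
```

```bash
python3 -m jog '[{"grip":70,"travel":[-5,30,0],"yaw":1.2},{"grip":70,"travel":[-8,45,0],"yaw":1.2},{"grip":70,"travel":[-7,40,10],"yaw":0},{"grip":70,"travel":[0,0,10],"yaw":0},{"grip":70,"travel":[0,0,0],"yaw":0},{"grip":70,"travel":[0,0,0],"yaw":0}]' 20
python3 to.py .6268 .0063 .03 66.3
python3 - <<'E'
from h import *
import pickle
P=manip.camera_params('wrist');a=manip.snapshot('wrist')
X=np.array([.6268,.0063,.066]);u=np.array([np.cos(np.radians(66.3)),np.sin(np.radians(66.3)),0])
print(proj(P,[X-.043*u,X,X+.043*u,X+.06*u-[0,0,.012]]).round(0).tolist())
cv2.imwrite('pics/w7.png',a[:,:,::-1])
E
```

```text
time_s: 11.95
tcp_pos: [0.6262, 0.0057, 0.1806]
tool_rot: [[0.418, 0.908, 0.016], [0.909, -0.418, -0.002], [0.005, 0.015, -1.0]]
ft_force: [-0.6, -0.3, 0.7]
gripper_width: 0.069
tcp [0.6262 0.0057 0.1806] travel [0.0, -1.9, 150.5] yaw -1.0 tilt [ 0.9 -0.1] q [-0.1   0.52  1.61 -0.    1.    0.34] F [-0.6 -0.3  0.7] w 0.06895926450664615 t 11.95
[[251.0, 227.0], [250.0, 188.0], [249.0, 145.0], [249.0, 127.0]]
```

View pics/w7.png

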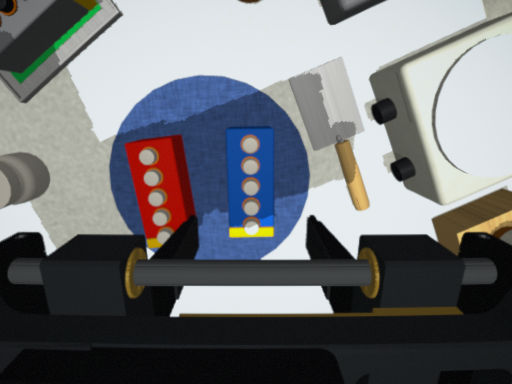

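Blue is exactly between the fingers (caps at x≈250 px), with red clear at left (x<195).

```bash
python3 -m jog '[{"grip":70,"travel":[0,-1,40],"yaw":-1},{"grip":70,"travel":[0,0,40],"yaw":0},{"grip":70,"travel":[0,0,35],"yaw":0},{"grip":70,"travel":[0,0,15],"yaw":0},{"grip":70,"travel":[0,0,0],"yaw":0},{"grip":70,"travel":[0,0,0],"yaw":0}]' 20
python3 to.py .6268 .0063 .028 66.3
```

```text
time_s: 12.6
tcp_pos: [0.6266, 0.0103, 0.0529]
tool_rot: [[0.401, 0.916, 0.023], [0.916, -0.401, -0.002], [0.007, 0.022, -1.0]]
ft_force: [0.6, 0.1, 0.5]
gripper_width: 0.0689
tcp [0.6266 0.0103 0.0529] travel [-3.8, 1.3, 24.9] yaw 0.1 tilt [ 1.3 -0.1] q [-0.09  0.68  1.71 -0.    0.73  0.32] F [0.6 0.1 0.5] w 0.06893866141290918 t 12.6
```

```bash
python3 -m jog '[{"grip":70,"travel":[-4,1,12],"yaw":0},{"grip":70,"travel":[0,0,11],"yaw":0},{"grip":70,"travel":[0,0,0],"yaw":0},{"grip":100,"travel":[0,0,0],"yaw":0},{"grip":130,"travel":[0,0,0],"yaw":0},{"grip":180,"travel":[0,0,0],"yaw":0},{"grip":180,"travel":[0,0,0],"yaw":0}]' 25
python3 to.py .6268 .0063 .028 66.3
```

```text
time_s: 13.3
tcp_pos: [0.6277, 0.0062, 0.0321]
tool_rot: [[0.401, 0.916, 0.029], [0.916, -0.401, -0.003], [0.009, 0.027, -1.0]]
ft_force: [-0.5, 0.2, -2.3]
gripper_width: 0.0501
tcp [0.6277 0.0062 0.0321] travel [-0.3, -0.9, 4.1] yaw 0.1 tilt [ 1.6 -0.1] q [-0.1   0.71  1.72  0.    0.68  0.32] F [-0.5  0.2 -2.3] w 0.05006504756369434 t 13.3
```

```bash
python3 -m jog '[{"grip":180,"travel":[0,0,-15],"yaw":0},{"grip":180,"travel":[0,0,-35],"yaw":0},{"grip":180,"travel":[0,0,-45],"yaw":0},{"grip":180,"travel":[0,0,-45],"yaw":0},{"grip":180,"travel":[0,0,-45],"yaw":0},{"grip":180,"travel":[0,0,-35],"yaw":-4},{"grip":180,"travel":[0,0,0],"yaw":-8},{"grip":180,"travel":[0,0,0],"yaw":-8},{"grip":180,"travel":[0,0,0],"yaw":-8},{"grip":180,"travel":[0,0,0],"yaw":-8}]' 25
python3 - <<'E'
from h import *
f=np.load('plate.npz');R,o=f['R'],f['o'];ax=R[:,0]
yp=np.cross([0,0,1],ax);yp/=np.linalg.norm(yp)
if yp@R[:,1]<0: yp=-yp
zp=np.cross(ax,yp);zw=np.array([0,0,1.])
hd=np.degrees(np.arctan2(-ax[1],-ax[0]));print('carrier heading',hd,'roll',np.degrees(np.arccos(yp@R[:,1])))
E=o+R@[.09,.08,0];pin=E-.025*yp+.047*zp;T=pin-.019*zw;print('TCP',T.round(4))
# level carrier first contact: bottom corner rear at pinch+.06*hx..; height
hx=np.array([ax[0],ax[1],0]);hx/=np.linalg.norm(hx)
def hgt(p): return (p-o)@R[:,2]
L=pin+.06*hx+.025*yp-.047*zw;print('level rear corner normal height at T',hgt(L),'raise',-hgt(L)/R[2,2], 'rear in plate',(R.T@(L-o)).round(3))
for w in(.05,.065,.08,.095):
    tips=[T+sx*.01*hx+sy*(w/2+k)*yp for sx in(-1,1) for sy in(-1,1) for k in(0,.012)]
    print(w,np.round([hgt(t)*1000 for t in tips],1),np.round([(R.T@(t-o))[:2] for t in tips][2],3))
E
```

```text
time_s: 14.3
tcp_pos: [0.6182, 0.0072, 0.2714]
tool_rot: [[-0.235, 0.972, 0.032], [0.972, 0.235, -0.003], [-0.01, 0.03, -0.999]]
ft_force: [0.2, 0.6, -3.8]
gripper_width: 0.0502
carrier heading 16.886825918638326 roll 19.784375215216084
TCP [ 0.4878 -0.2973  0.122 ]
level rear corner normal height at T -0.015766627828047858 raise 0.017689485516432023 rear in plate [ 0.132  0.074 -0.016]
0.05 [47.2 51.3 30.3 26.2 41.2 45.3 24.3 20.2] [0.074 0.091]
0.065 [49.8 53.8 27.8 23.7 43.7 47.8 21.7 17.7] [0.074 0.098]
0.08 [52.3 56.4 25.2 21.2 46.3 50.3 19.2 15.1] [0.074 0.105]
0.095 [54.8 58.9 22.7 18.6 48.8 52.9 16.7 12.6] [0.074 0.112]
```

```bash
python3 -m jog '[{"grip":180,"travel":[0,0,0],"yaw":-8},{"grip":180,"travel":[0,0,0],"yaw":-8},{"grip":180,"travel":[0,0,0],"yaw":-8},{"grip":180,"travel":[0,0,0],"yaw":-8},{"grip":180,"travel":[0,0,0],"yaw":-8},{"grip":180,"travel":[0,0,0],"yaw":-8},{"grip":180,"travel":[0,0,0],"yaw":0},{"grip":180,"travel":[0,0,0],"yaw":0}]' 25
python3 to.py .4878 -.2973 .25 196.9
```

```text
time_s: 15.1
tcp_pos: [0.6144, 0.0078, 0.2796]
tool_rot: [[-0.895, 0.445, 0.034], [0.445, 0.896, -0.003], [-0.032, 0.013, -0.999]]
ft_force: [0.0, -0.5, -3.2]
gripper_width: 0.0503
tcp [0.6144 0.0078 0.2796] travel [-21.5, -329.9, 26.1] yaw -43.3 tilt [ 2.  -0.2] q [-0.09  0.41  1.52  0.    1.18 -1.2 ] F [ 0.  -0.5 -3.2] w 0.05029577832604675 t 15.1
```

```bash
python3 -m jog '[{"grip":180,"travel":[-2,-25,0],"yaw":0},{"grip":180,"travel":[-3,-45,0],"yaw":0},{"grip":180,"travel":[-3,-46,0],"yaw":0},{"grip":180,"travel":[-3,-46,0],"yaw":0},{"grip":180,"travel":[-3,-46,0],"yaw":0},{"grip":180,"travel":[-3,-46,0],"yaw":0},{"grip":180,"travel":[-3,-40,0],"yaw":-4},{"grip":180,"travel":[0,-20,0],"yaw":-8},{"grip":180,"travel":[0,0,0],"yaw":-8},{"grip":180,"travel":[0,0,0],"yaw":-8}]' 25
python3 -m jog '[{"grip":180,"travel":[0,0,0],"yaw":-8},{"grip":180,"travel":[0,0,0],"yaw":-7},{"grip":180,"travel":[0,0,0],"yaw":0},{"grip":180,"travel":[0,0,0],"yaw":0}]' 25
python3 to.py .4878 -.2973 .2 196.9
```

```text
time_s: 16.1
tcp_pos: [0.4836, -0.2915, 0.2793]
tool_rot: [[-0.999, -0.003, 0.037], [-0.003, 1.0, -0.004], [-0.037, -0.004, -0.999]]
ft_force: [0.2, 0.6, -3.8]
gripper_width: 0.0501
time_s: 16.5
tcp_pos: [0.4826, -0.2919, 0.2805]
tool_rot: [[-0.966, -0.257, 0.037], [-0.257, 0.966, -0.004], [-0.035, -0.014, -0.999]]
ft_force: [-0.7, 0.5, -2.5]
gripper_width: 0.0503
tcp [ 0.4826 -0.2919  0.2805] travel [-0.8, -5.5, 80.7] yaw -2.0 tilt [ 2.1 -0.2] q [-0.67  0.33  1.64  0.02  1.14 -2.51] F [-0.7  0.5 -2.5] w 0.05030541079610537 t 16.5
```

```bash
python3 -m jog '[{"grip":180,"travel":[0,-5,30],"yaw":-2},{"grip":180,"travel":[0,0,40],"yaw":0},{"grip":180,"travel":[0,0,30],"yaw":0},{"grip":180,"travel":[0,0,18],"yaw":0},{"grip":180,"travel":[0,0,0],"yaw":0},{"grip":180,"travel":[0,0,0],"yaw":0}]' 25
python3 to.py .4878 -.2973 .14 196.9
python3 - <<'E'
from h import *
s=manip.snapshot('scene')[130:310,80:290]
w=manip.snapshot('wrist')
o=np.zeros((330,800,3),np.uint8);o[:,:385]=cv2.resize(s,(385,330),interpolation=cv2.INTER_CUBIC);o[:311,385:]=cv2.resize(w,(415,311))
cv2.imwrite('pics/m8.png',o[:,:,::-1])
E
```

```text
time_s: 17.1
tcp_pos: [0.4896, -0.2977, 0.1615]
tool_rot: [[-0.963, -0.266, 0.041], [-0.266, 0.964, -0.007], [-0.037, -0.018, -0.999]]
ft_force: [0.1, 0.0, -2.7]
gripper_width: 0.0501
tcp [ 0.4896 -0.2977  0.1615] travel [2.4, 1.3, 21.4] yaw -1.4 tilt [ 2.3 -0.4] q [-0.67  0.46  1.77  0.03  0.87 -2.53] F [ 0.1  0.  -2.7] w 0.050085276223617185 t 17.1
```

View pics/m8.png

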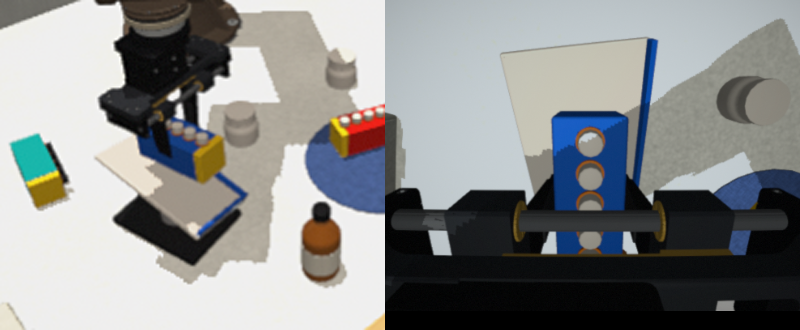

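Blue is level above the plate, yellow end towards the short fence, and parallel to the long fence. Now I'll lower it to contact with a lighter grip.

```bash
python3 -m jog '[{"grip":180,"travel":[2,1,10],"yaw":-1.4},{"grip":180,"travel":[0,0,8],"yaw":0},{"grip":180,"travel":[0,0,4],"yaw":0},{"grip":180,"travel":[0,0,4],"yaw":0}]' 12
python3 -m jog '[{"grip":180,"travel":[0,0,3],"yaw":0},{"grip":180,"travel":[0,0,3],"yaw":0}]' 12
python3 to.py .4878 -.2973 .122 196.9
```

```text
time_s: 17.6
tcp_pos: [0.4896, -0.2983, 0.1372]
tool_rot: [[-0.956, -0.291, 0.046], [-0.292, 0.956, -0.011], [-0.041, -0.024, -0.999]]
ft_force: [1.3, 0.3, -0.5]
gripper_width: 0.05
time_s: 17.8
tcp_pos: [0.4906, -0.2983, 0.1312]
tool_rot: [[-0.956, -0.291, 0.048], [-0.292, 0.956, -0.012], [-0.042, -0.025, -0.999]]
ft_force: [2.2, 2.4, 0.9]
gripper_width: 0.0498
tcp [ 0.4906 -0.2983  0.1312] travel [2.8, 2.0, 9.0] yaw 0.1 tilt [ 2.7 -0.7] q [-0.67  0.5   1.81  0.03  0.79 -2.56] F [2.2 2.4 0.9] w 0.049812618093940456 t 17.8
```

Contact, and it is pitching. I'll keep going down to about 0.121.

```bash
python3 -m jog '[{"grip":180,"travel":[2,1,3],"yaw":0},{"grip":180,"travel":[1,1,3],"yaw":0},{"grip":180,"travel":[0,0,3],"yaw":0}]' 10
python3 to.py .4878 -.2973 .122 196.9
python3 - <<'E'
from h import *
s=manip.snapshot('scene')[150:290,90:270]
w=manip.snapshot('wrist')
o=np.zeros((330,800,3),np.uint8);o[:,:385]=cv2.resize(s,(385,330),interpolation=cv2.INTER_CUBIC);o[:311,385:]=cv2.resize(w,(415,311))
cv2.imwrite('pics/m9.png',o[:,:,::-1])
E
```

```text
time_s: 18.1
tcp_pos: [0.4876, -0.2973, 0.1215]
tool_rot: [[-0.956, -0.291, 0.048], [-0.292, 0.956, -0.012], [-0.043, -0.026, -0.999]]
ft_force: [2.0, 2.7, 1.1]
gripper_width: 0.0496
tcp [ 0.4876 -0.2973  0.1215] travel [-0.2, -0.1, -0.5] yaw 0.1 tilt [ 2.8 -0.7] q [-0.67  0.51  1.82  0.03  0.76 -2.56] F [2.  2.7 1.1] w 0.04961402787619241 t 18.1
```

View pics/m9.png

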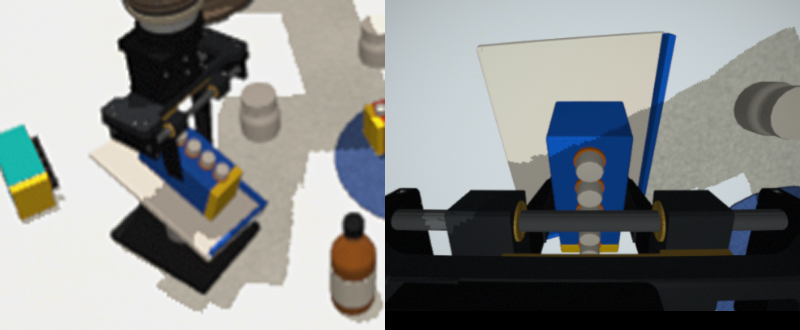

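The carrier has pitched along the slope, with its rear end on the plate. I'll press 2–4 mm more until the force rises.

```bash
python3 -m jog '[{"grip":180,"travel":[0,0,2],"yaw":0}]' 10; python3 -m jog '[{"grip":180,"travel":[0,0,2],"yaw":0}]' 10
python3 - <<'E'
from h import *
# pitch from caps/yellow? measure slope of caps in scene view via white blobs
im=manip.snapshot('scene');h=cv2.cvtColor(im,cv2.COLOR_RGB2HSV)
m=cv2.inRange(h,np.array([20,120,80]),np.array([35,255,255]));m[:,:160]=0;m[:,260:]=0
ys,xs=np.nonzero(m);print('yellow',xs.min(),xs.max(),ys.min(),ys.max(),len(xs))
f=np.load('plate.npz');R,o=f['R'],f['o'];ax=R[:,0]
yp=np.cross(ax,[0,0,1]);yp/=np.linalg.norm(yp);yp*=np.sign(yp@R[:,1]);zp=np.cross(ax,yp)
E=o+R@[.03,.08,0];P=manip.camera_params('scene')
print('pred yellow face corners',proj(P,[E,E-.05*yp,E+.05*zp,E-.05*yp+.05*zp,E+.012*ax+.05*zp]).round(1).tolist())
c=cv2.convexHull(np.c_[xs,ys].astype(np.int32)[:,None]);print(cv2.approxPolyDP(c,1.2,True).reshape(-1,2).tolist())
E
python3 to.py .4878 -.2973 .118 196.9
```

```text
time_s: 18.3
tcp_pos: [0.4879, -0.2971, 0.12]
tool_rot: [[-0.956, -0.291, 0.049], [-0.292, 0.956, -0.012], [-0.043, -0.025, -0.999]]
ft_force: [0.4, 7.1, 12.5]
gripper_width: 0.0507
time_s: 18.4
tcp_pos: [0.4883, -0.2968, 0.1189]
tool_rot: [[-0.956, -0.291, 0.049], [-0.291, 0.957, -0.012], [-0.044, -0.025, -0.999]]
ft_force: [0.5, 7.8, 12.9]
gripper_width: 0.0511
yellow 167 259 187 383 308
pred yellow face corners [[186.9, 242.5], [198.8, 230.9], [190.0, 231.9], [202.3, 220.3], [186.3, 229.1]]
[[255, 382], [229, 383], [211, 364], [167, 204], [170, 198], [189, 187], [259, 327], [259, 379]]
tcp [ 0.4883 -0.2967  0.1188] travel [0.7, -0.4, 0.8] yaw 0.1 tilt [ 2.8 -0.7] q [-0.67  0.52  1.83  0.03  0.76 -2.56] F [ 0.2  6.7 10.9] w 0.05099993070187987 t 18.45
```

The force jumped to 12 N at z=0.120 and the jaws were pushed to 51 mm. So the lower edge lies along the slope and the carrier has begun to roll in the pads. With a light grip I'll follow the roll (tool y+, down) until it is flat, before letting go.

```bash
python3 -m jog '[{"grip":180,"travel":[0,1.5,2],"yaw":0},{"grip":180,"travel":[0,1.5,2],"yaw":0}]' 4; python3 -m jog '[{"grip":180,"travel":[0,1.5,2],"yaw":0},{"grip":180,"travel":[0,1,2],"yaw":0}]' 4;python3 to.py .4878 -.2973 .109 196.9
```

```text
time_s: 18.65
tcp_pos: [0.4883, -0.2943, 0.1158]
tool_rot: [[-0.955, -0.291, 0.052], [-0.292, 0.956, -0.013], [-0.046, -0.028, -0.999]]
ft_force: [0.3, 1.3, 4.1]
gripper_width: 0.052
time_s: 18.85
tcp_pos: [0.4879, -0.2919, 0.1118]
tool_rot: [[-0.955, -0.291, 0.052], [-0.292, 0.956, -0.014], [-0.046, -0.029, -0.999]]
ft_force: [0.1, 2.3, 4.1]
gripper_width: 0.0539
tcp [ 0.4879 -0.2919  0.1118] travel [1.8, -5.0, 2.9] yaw 0.1 tilt [ 3.  -0.8] q [-0.67  0.52  1.84  0.03  0.73 -2.56] F [0.1 2.3 4.1] w 0.05394859266056399 t 18.85
```

```bash
python3 -m jog '[{"grip":180,"travel":[0,1.5,2],"yaw":0},{"grip":180,"travel":[0,1,2],"yaw":0}]' 4; python3 -m jog '[{"grip":180,"travel":[0,1,2],"yaw":0}]' 4;python3 to.py .4878 -.2973 .109 196.9
```

```text
time_s: 19.05
tcp_pos: [0.4875, -0.2895, 0.1075]
tool_rot: [[-0.955, -0.291, 0.053], [-0.292, 0.956, -0.014], [-0.046, -0.029, -0.999]]
ft_force: [0.4, 2.0, 3.4]
gripper_width: 0.0559
time_s: 19.15
tcp_pos: [0.4873, -0.2886, 0.1053]
tool_rot: [[-0.955, -0.291, 0.053], [-0.292, 0.956, -0.014], [-0.046, -0.029, -0.999]]
ft_force: [1.2, 2.3, 3.5]
gripper_width: 0.0574
tcp [ 0.4873 -0.2886  0.1053] travel [1.9, -8.6, -3.6] yaw 0.1 tilt [ 3.  -0.8] q [-0.66  0.53  1.85  0.03  0.71 -2.55] F [1.2 2.3 3.5] w 0.05737407566800511 t 19.15
```

```bash
python3 -m jog '[{"grip":180,"travel":[0,1,1.5],"yaw":0}]' 4; python3 -m jog '[{"grip":180,"travel":[0,0.5,1.5],"yaw":0}]' 4;python3 - <<'E'
from h import *
s=manip.snapshot('scene')[160:280,120:260]
w=manip.snapshot('wrist')
o=np.zeros((330,800,3),np.uint8);o[:,:385]=cv2.resize(s,(385,330),interpolation=cv2.INTER_CUBIC);o[:311,385:]=cv2.resize(w,(415,311))
cv2.imwrite('pics/m10.png',o[:,:,::-1])
E
```

```text
time_s: 19.25
tcp_pos: [0.4871, -0.2876, 0.1035]
tool_rot: [[-0.955, -0.291, 0.053], [-0.292, 0.956, -0.014], [-0.046, -0.029, -0.999]]
ft_force: [1.1, 2.3, 4.8]
gripper_width: 0.0581
time_s: 19.35
tcp_pos: [0.487, -0.287, 0.1019]
tool_rot: [[-0.955, -0.291, 0.053], [-0.292, 0.956, -0.014], [-0.046, -0.029, -0.999]]
ft_force: [0.2, 2.3, 3.9]
gripper_width: 0.059
```

View pics/m10.png

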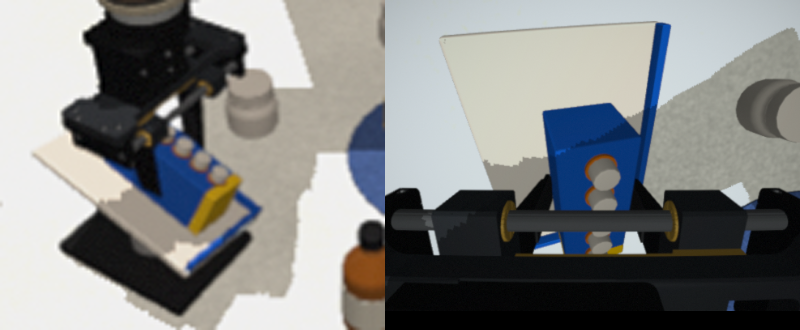

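Run:
```python
from h import *
f=np.load('plate.npz');R,o=f['R'],f['o'];P=manip.camera_params('wrist')
def onplate(p,h):
    q=[((x-385)*512/415,y*384/311) for x,y in p];c,d=ray('w',q,P)
    c2=R.T@(c-o);d2=d@R;return ((c2+d2*((h-c2[2])/d2[:,2])[:,None])*1000).round(1).tolist()
print('bottom rear L,R',onplate([(543,112),(612,103)],0))
print('top rear L,R',onplate([(555,152),(638,130)],.05))
print('plate far corners (185,125),(185,0)',onplate([(442,38),(658,24)],0))
print('caps top first two',onplate([(603,173),(600,203)],.062))
s=manip.observe()
for k in(1,-1):
  for w in(.059,.075): print(k,w,(R.T@(s['tcp_pos']+k*s['tool_rot'][:,1]*w/2-o)*1000).round(1))
```

```text
bottom rear L,R [[133.9, 75.4, 0.0], [132.9, 24.5, 0.0]]
top rear L,R [[134.9, 77.1, 50.0], [139.0, 30.2, 50.0]]
plate far corners (185,125),(185,0) [[183.8, 121.7, 0.0], [183.7, -5.1, 0.0]]
caps top first two [[124.5, 55.1, 62.0], [101.7, 56.3, 62.0]]
1 0.059 [75.1 22.5 31. ]
1 0.075 [75.  14.9 33.5]
-1 0.059 [75.6 78.6 12.5]
-1 0.075 [75.7 86.2 10. ]
```

Casting the corners onto the plate plane shows blue flat: bottom corners 51 mm apart and square to the fences, top corners fitting z=50 mm. It occupies x≈14–134 mm and y≈25–75 mm, so only 14 mm short in x. I'll draw it 15 mm up along plate x before letting go.

```bash
python3 -m jog '[{"grip":180,"travel":[4,0,-1.5],"yaw":0},{"grip":180,"travel":[5,0,-1.8],"yaw":0},{"grip":180,"travel":[5,0,-1.8],"yaw":0},{"grip":180,"travel":[0,0,0],"yaw":0}]' 8
python3 - <<'E'
from h import *
f=np.load('plate.npz');R,o=f['R'],f['o'];P=manip.camera_params('wrist');a=manip.snapshot('wrist')
h=cv2.cvtColor(a,cv2.COLOR_RGB2HSV);m=cv2.inRange(h,np.array([100,150,40]),np.array([125,255,255]));m[:110]=0;m[235:]=0;m[:,:180]=0;m[:,315:]=0
n,l,s,c=cv2.connectedComponentsWithStats(m);i=1+np.argmax(s[1:,4]);q=cv2.approxPolyDP(cv2.convexHull(np.argwhere(l==i)[:,::-1].astype(np.int32)),3,True).reshape(-1,2)
cc,d=ray('w',q,P);c2=R.T@(cc-o);d2=d@R
for hh in(0,.05): print(hh,np.c_[q,((c2+d2*((hh-c2[2])/d2[:,2])[:,None])*1000)[:,:2]].round(0).astype(int).tolist())
st=manip.observe();print('tcp plate',(R.T@(st['tcp_pos']-o)*1000).round(1),st['ft_force'].round(1),st['gripper_width'])
E
```

```text
time_s: 19.85
tcp_pos: [0.4737, -0.2908, 0.1066]
tool_rot: [[-0.955, -0.291, 0.054], [-0.292, 0.956, -0.014], [-0.048, -0.029, -0.998]]
ft_force: [0.8, 2.4, 3.5]
gripper_width: 0.0585
0 [[314, 224, 58, -11], [306, 234, 48, -4], [206, 234, 74, 77], [195, 139, 148, 75], [278, 128, 147, 26], [314, 167, 114, -3]]
0.05 [[314, 224, 113, 23], [306, 234, 106, 28], [206, 234, 124, 81], [195, 139, 172, 80], [278, 128, 172, 47], [314, 167, 150, 29]]
tcp plate [89.8 50.4 22. ] [0.5 2.7 5.1] 0.05863001737152907
```

The carrier followed: rear edge now at x≈148 mm, so it is 28 mm short of the short fence and 25 mm short of the long fence, flat and still pressed on the plate. Letting go and rising now.

```bash
python3 -m jog '[{"grip":0,"travel":[0,0,-2],"yaw":0},{"grip":0,"travel":[0,0,-8],"yaw":0},{"grip":0,"travel":[0,0,-25],"yaw":0},{"grip":0,"travel":[0,0,-40],"yaw":0},{"grip":0,"travel":[0,0,-45],"yaw":0},{"grip":0,"travel":[0,0,-45],"yaw":0},{"grip":0,"travel":[0,0,0],"yaw":0},{"grip":0,"travel":[0,0,0],"yaw":0}]' 8
python3 - <<'E'
from h import *
import pickle
P=manip.camera_params('wrist');a=manip.snapshot('wrist');t=manip.snapshot('top');s=manip.snapshot('scene')
pickle.dump((P,a,t,s),open('w11.pkl','wb'))
f=np.load('plate.npz');R,o=f['R'],f['o']
h=cv2.cvtColor(a,cv2.COLOR_RGB2HSV);m=((h[:,:,1]<70)&(h[:,:,2]>90)).astype(np.uint8)
n,l,st,c=cv2.connectedComponentsWithStats(m)
pred=proj(P,o+np.array([[.06+k*.0217,.025,.062] for k in(-2,-1,0,1,2)])@R.T);print('pred home caps',pred.round(0).tolist())
for i in range(1,n):
    if 40<st[i,4]<700 and np.min(np.linalg.norm(pred-c[i],axis=1))<40:
        cc,d=ray('w',[c[i]],P);c2=R.T@(cc-o);d2=(d@R)[0];print(c[i].round(1),st[i,4],((c2+d2*((.062-c2[2])/d2[2]))*1000).round(1))
E
```

```text
time_s: 20.7
tcp_pos: [0.4634, -0.2888, 0.2781]
tool_rot: [[-0.956, -0.291, 0.049], [-0.292, 0.956, -0.012], [-0.043, -0.026, -0.999]]
ft_force: [0.9, 0.1, -0.5]
gripper_width: 0.0947
pred home caps [[280.0, 236.0], [281.0, 224.0], [282.0, 210.0], [283.0, 196.0], [284.0, 180.0]]
[283.8 179.2] 155 [105.1  25.4  62. ]
[283.6 195.9] 105 [81.6 24.2 62. ]
[282.4 210.4] 95 [59.8 24.4 62. ]
[281.6 223.8] 84 [38.  24.2 62. ]
```

Blue's caps cast to plate y≈24–25 mm, with the middle cap at x=59.8 mm (home is 60, 25), so it is fully home. One last check that it is at rest and nothing else moved.

Run:
```python
from h import *
import pickle
P,a,t,s=pickle.load(open('w11.pkl','rb'))
t2=manip.snapshot('top');a2=manip.snapshot('wrist')
print('wrist diff between frames',np.abs(a2[:235].astype(int)-a[:235]).mean().round(2))
t0=cv2.imread('pics/t0.png')[:,:,::-1]
for im in(t0,t2):
  for nm,lo,hi in(('yellow',(22,120,100),(34,255,255)),('red',(0,170,100),(6,255,255)),('green',(45,100,50),(75,255,255))):
    print(nm,[(c.round(1).tolist(),int(q)) for c,q,r in blobs(im,lo,hi,12)])
s0=cv2.imread('pics/s0.png')[:,:,::-1];d=(np.abs(s0.astype(int)-s).max(2)>60).astype(np.uint8);d=cv2.morphologyEx(d,cv2.MORPH_OPEN,np.ones((3,3)))
n,l,st,c=cv2.connectedComponentsWithStats(d);print('scene changes',[(c[i].round(0).tolist(),int(st[i,4])) for i in range(1,n) if st[i,4]>15])
```

```text
wrist diff between frames 1.66
yellow [([249.9, 151.8], 45), ([307.6, 165.6], 36), ([242.2, 177.6], 44), ([131.8, 177.7], 41), ([370.0, 236.6], 45)]
red [([222.1, 168.8], 103)]
green [([183.8, 105.5], 41), ([164.1, 188.7], 601)]
yellow [([158.0, 170.5], 45), ([242.1, 177.7], 45), ([131.8, 177.7], 41), ([369.9, 236.6], 46)]
red [([222.7, 168.7], 124), ([222.5, 174.5], 23)]
green [([183.8, 105.5], 41), ([169.8, 194.3], 94)]
scene changes [([32.0, 26.0], 1288), ([117.0, 11.0], 371), ([151.0, 1.0], 110), ([182.0, 4.0], 37), ([229.0, 122.0], 6277), ([240.0, 16.0], 96), ([13.0, 8.0], 20), ([167.0, 31.0], 519), ([136.0, 35.0], 258), ([5.0, 58.0], 375), ([196.0, 65.0], 1085), ([130.0, 63.0], 560), ([115.0, 55.0], 19), ([2.0, 83.0], 26), ([164.0, 86.0], 19), ([157.0, 92.0], 21), ([143.0, 133.0], 1414), ([14.0, 138.0], 863), ([308.0, 156.0], 19), ([162.0, 192.0], 2474), ([318.0, 171.0], 426), ([212.0, 190.0], 91), ([61.0, 241.0], 2486), ([184.0, 230.0], 1228), ([310.0, 208.0], 16), ([296.0, 211.0], 24), ([303.0, 210.0], 18), ([197.0, 212.0], 27), ([288.0, 212.0], 22), ([279.0, 223.0], 201), ([203.0, 218.0], 23)]
```

```bash
python3 -c "
from bench import manip
print(manip.finish_job())"
```

```text
the job is handed in; nothing more can be done
None
```

The job is handed in at about 21 s of the 70 s allowed: the grey carrier is in the green bay and the blue one lies fully home on the plate.

- **Grey carrier:** I took it from the cradle still tilted and let it level itself against the bay floor before opening. It lies flat, about 1 mm off the bay's centre line and 9 mm off-centre lengthwise, with about 6 mm left to the nearer end wall. Just before I opened the jaws, the wrist force suggested they still carried its weight. It may have settled a millimetre or two when I opened.
- **Blue carrier:** I pitched and rolled it flat onto the plate with a light grip, yellow end towards the short fence. I let go about 28 mm short of the short fence and 25 mm short of the long one, and it slid down by itself. Its caps then measured about (60, 24.5) mm on the plate, against a home position of (60, 25).
- **Drawn back before release:** pressing it flat had let it creep to about 14 mm from the short fence. I drew it 15 mm back up the slope while still holding it, then let go.
- **Everything else:** in the top view, the yellow ends of the red, tray and turquoise carriers are within 0.1 pixel of where they started. I did not measure the bottles, jars and spatula individually. The scene comparison shows a small change beside one jar (at pixel 212,190), which I took to be the arm's shadow and did not check further.

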